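# Stack the graver tray on the base tray by feel

### The arm

A 6-joint arm with a two-finger parallel gripper is mounted at the origin on the work surface; the furniture and walls round the work are solid. World frame = base frame: x ahead of the robot, y to its left, z up, the work surface at z = 0. Lengths are in mm, angles in rad, forces in N, time in s.
With the tool pointing down it reaches from about 400 to 925 mm from the base axis. Payload 12.5 kg.
Tool frame: the origin (TCP) lies at the centre of the arm's flange, where the gripper is bolted on; the fingertips stand 190 mm ahead of it and the grasp point (between the pads) lies 171 mm ahead of it; z points along the fingers, y is the direction in which the jaws open and shut (so a half turn about z gives the same grasp; the last joint's range is limited). The gripper opens to 95 mm and grips with 3 to 60 N. Pads are 20 mm wide; open, the fingers measure 119 mm over their backs; the gripper's body (75 mm by 180 mm) begins 59 mm behind the grasp point.
Start: joints at [1, 0.491, 1.559, -0, 1.092, -0.106], TCP at [280.13, 558.706, 404.761] pointing down, gripper open.
Joint ranges: [-3.1, 3.1], [-0.84, 2.19], [0.05, 2.79], [-1.13, 4.28], [0.06, 2.93], [-2.69, 2.69]. Speed limits (rad/s): [2.22, 2.22, 2.79, 3.14, 3.14, 3.14].

### API

Orientations are given as [roll, pitch, yaw] about the fixed x, y, z axes, in that order (R = Rz(yaw) Ry(pitch) Rx(roll)).
In Python, from cell import env gives the robot as it stands.
- The arm moves only by the shell command python3 -m pendant 'ROWS'. ROWS is JSON, a list of rows, each an object of numbers: "x", "y", "z": the shift along the tool's x, y, z in units of 150 mm (1.0 is 150 mm); "rx", "ry", "rz": the turn, a rotation vector about the tool's x, y, z in units of 45 degrees (1.0 is 45 degrees); "jaw": the opening, from 0 (shut) to 1 (fully open). In form: [{"x": .., "y": .., "z": .., "rx": .., "ry": .., "rz": .., "jaw": ..}, ...]. A call has 1 to 10 rows; each row is the pose to reach, as a shift and turn from the pose commanded when the call began, along the tool's axes at that moment; what a row does not reach only later rows make up. A row lasts 1/8 s, in which the tool goes at most 62.5 mm and 10.7 degrees, less where a joint would pass 70% of its speed; a pose out of reach is approached as far as the arm can. A call with a number of a shift or a turn outside -1 to 1 is refused whole. A call with a gripper value outside its range is refused whole. The fingers move at their own pace and stop on an object; the grip force is fixed at half the most. Time passes only in rows, so rows that repeat a pose let the fingers close. It gives the time, the measured TCP pose, the force and the opening at its end, in the units of the state.
- env.state(): the state, without advancing time (a new reading comes with each control period).
- env.read_camera(name): name is "side" or "top"; returns a dict with "img" (400x640x3 uint8, red, green, blue), "fx", "fy", "cx", "cy" (pixels), "rvec" (rotation vector, rad) and "tvec" (3), from world to camera coordinates, as OpenCV has them. Camera axes: x right, y down, z forward; pixel columns grow to the right and rows downward; lengths in mm; the calibration is good to about 2 mm. A picture is of the moment at which its call begins. There is no depth.
- env.job_done(): hands the job in, once; it reports no verdict.
The state is a dict: "t": time; "joints": joint angles; "qvel": joint speeds; "tau": joint torques, N m; "eef_pos": TCP position; "tcp_rot": TCP orientation; "ft_force": force on the tool from outside, world axes, zero at the start; "moment": the same for the moment, N m; "opening": opening from 0.0 (shut) to 1.0 (fully open).
Only numpy, scipy, OpenCV 4.12 (cv2) and the standard library are available. Lean on these libraries where they do the work, as an engineer would, in place of code of your own. Each camera call takes 0.05 s, during which the arm holds its last target.

### The job

Pick up the small tool tray by its handle bar and stack it on the long base tray: its four corner lugs must drop into the sockets of the metal plate so that it sits flush and level, then let go. The plate can be clamped at various distances towards the far end of the base tray, so feel for the sockets with a light touch: do not drop the tray or press it down hard. Keep the two gravers in it and leave the jar and the loupe standing where they are.

Things in the scene. Friction and masses are not known exactly. Their poses are not given: they have to be found in the camera images.
- tray_grip (a point): Centre of the wooden handle bar of the tool tray, 78 mm straight above tray_base and 88 mm above the feet of the lugs. The bar is 110 mm long along the tray's x, 20 mm thick in y, 24 mm high; below it runs an upright board 8 mm thick. The bar's underside is 30 mm above the tops of the tray's walls. x along the bar, z up.
- tray_base (a point): Centre of the underside of the tool tray's floor; x along the handle bar, z up. Four round steel lugs reach 10 mm down from this face, 16 mm in diameter (bevelled by 1 mm over the last 1.5 mm), at x = +-52 mm, y = +-40 mm from here. With the lugs in the sockets this face lies on the plate, at the height of base_top; with the lugs standing on the plate it is 10 mm higher.
- base_top (a point): Middle of the base tray's box, at the height of the upper face of its socket plate, 60 mm above the bench; x along the box, z up. The sockets: four through holes, 19 mm long in x and 20 mm wide in y, at x = +-52, y = +-40 mm from the plate's OWN centre, which lies anywhere from 6 to 36 mm from this point along +x (0 in y), and is not measured.
- graver_a: Graver (engraving tool with a mushroom-shaped light wood handle, 107 x 29 x 29 mm) lying loose in the tool tray, in the compartment on its +y side, along its x. Origin at the centre of its underside.
- graver_b: The same kind of graver with a red-brown handle, in the compartment on the tray's -y side. Origin at the centre of its underside.
- rosin_jar: Glass jar with black lid, 58 mm in diameter, 76 mm high, standing between the two trays; leave alone. Origin at the centre of its underside.
- loupe: Black eye loupe, 43 mm in diameter, 41 mm high, standing between the two trays; leave alone. Origin at the centre of its underside.
- tool_tray: Open plywood tray 136 mm (x) by 116 mm (y) with walls 36 mm high, standing on its lugs on the bench, a handle bar along its middle. About 0.45 kg (0.35 to 0.6). It may be stacked either way round. Origin level with the feet of its lugs, 88 mm straight below tray_grip.
- base_tray: Long plywood box, 264 mm (x) by 130 mm (y), screwed to the bench, with a dark steel socket plate (188 x 130 x 14 mm, a 110 x 40 mm window in its middle) lying on its rim. The plate is clamped somewhere along x and holds firm against pushes of 40 N. Origin on the bench, 60 mm straight below base_top.

How it is judged (in metres and radians):
On the way, in this order (a step that is already met when the one before it is completed fails the run):
1. the tool tray is lifted clear of the bench (height (world z) of tray_base above 0.045 m), for 0.2 s.
2. the tool tray is seated on the base tray, lugs in the sockets (z of tray_base in the frame of base_top between -0.003 and 0.002 m and x of tray_base in the frame of base_top between 0 and 0.042 m and y of tray_base in the frame of base_top between -0.005 and 0.005 m and angle between tray_base's own z axis and vertical below 0.03 rad and angle between the x axis of tray_base and the x axis of base_top, either way round below 0.08 rad), for 0.2 s.
At the end, for the whole second after the job is handed in: The tray rests on the base tray, all four lugs in the sockets: underside 2 mm above to 3 mm below the plate's face, tilt under 0.03 rad, aligned within 0.08 rad either way round, y within 5 mm and x 0 to 42 mm from base_top; at rest; both gravers in it (all of step 2 and x of graver_a in the frame of tray_base between -0.05 and 0.05 m and y of graver_a in the frame of tray_base between -0.055 and 0.055 m and z of graver_a in the frame of tray_base between -0.005 and 0.03 m and x of graver_b in the frame of tray_base between -0.05 and 0.05 m and y of graver_b in the frame of tray_base between -0.055 and 0.055 m and z of graver_b in the frame of tray_base between -0.005 and 0.03 m and linear speed of tool_tray below 0.02 m/s); the robot touches nothing.
It fails at once if the tool tray presses or strikes the base tray with more than 40 N (contact force between tool_tray and base_tray above 40 N).
It fails at once if the tool tray is tipped by more than 0.4 rad (angle between tray_base's own z axis and vertical above 0.4 rad).
It fails at once if the jar is knocked or moved by more than 25 mm (distance of rosin_jar from where it was at the start of the episode above 0.025 m).
It fails at once if the loupe is knocked or moved by more than 25 mm (distance of loupe from where it was at the start of the episode above 0.025 m).
It also fails if it takes over 64 s, if anything falls off the work surface, if the arm or the gripper's body presses on something with over 40 N, if the wrist force passes 120 N, or if a joint passes its speed limit or range.

## Working session

There is one attempt and no reset: what is moved stays moved. The work goes in short steps, Python scripts to look and compute and a shell command to move; the robot and the scene stay as the last step left them, time stands still between calls to the robot, and variables do not carry over. Pictures are saved under pics/ and viewed, and the job is handed in when it is done.

```bash
ls; mkdir -p pics; python3 - <<'E'
from cell import env
import cv2
print(env.state())
for n in ("side","top"):
    c=env.read_camera(n); cv2.imwrite(f"pics/{n}0.png",c["img"][:,:,::-1])
    print(n,c["fx"],c["fy"],c["cx"],c["cy"],c["rvec"],c["tvec"])
E
```

```text
pics
{'t': 0.0, 'joints': array([ 1.00040679e+00,  4.91585222e-01,  1.55946230e+00, -3.97261981e-05,
        1.09168397e+00, -1.05583276e-01]), 'qvel': array([ 0.00040475, -0.00049191, -0.00208193,  0.00061519, -0.00020219,
       -0.00023588]), 'tau': array([ 3.81251466e-04, -6.12652588e+01, -2.58182305e+01,  6.92050369e-02,
        4.82130842e-02, -1.42698177e-04]), 'eef_pos': array([280.11229602, 558.68037409, 404.14125503]), 'tcp_rot': array([-3.14045644e+00, -8.49830228e-05,  2.67680468e+00]), 'ft_force': array([ 0.35409875, -0.7881819 ,  0.21146032]), 'moment': array([0.01762788, 0.00390947, 0.0237957 ]), 'opening': 0.9999521033966908}
side 413.92069327949037 413.92069327949037 322.61602421928 207.41685028058006 [ 2.41098963  0.4043704  -0.17423365] [-435.36471828  -80.91863091 1072.95029485]
top 502.8231097585977 502.8231097585977 316.14049913156873 189.33321848477735 [ 2.13498811 -2.14712077  0.15811007] [-25.12398776 485.75674325 895.24706888]
```

View pics/side0.png

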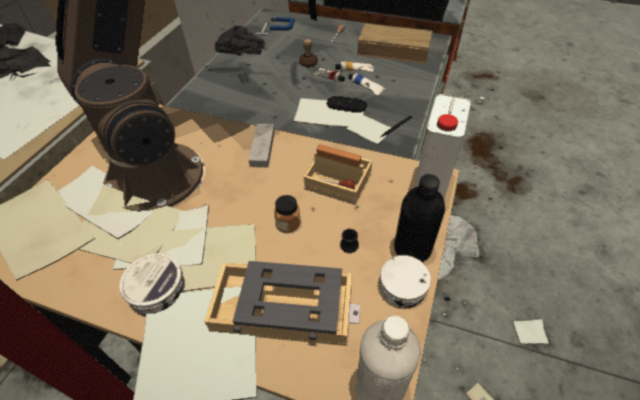

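View pics/top0.png

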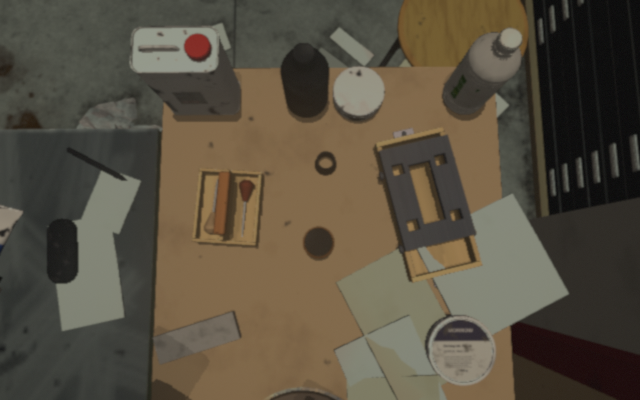

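```bash
cat > h.py <<'E'
import numpy as np, cv2
from cell import env
def cam(n):
    c=env.read_camera(n); R=cv2.Rodrigues(np.array(c["rvec"],float))[0]
    K=np.array([[c["fx"],0,c["cx"]],[0,c["fy"],c["cy"]],[0,0,1]]);return c["img"],K,R,np.array(c["tvec"],float)
def ray(C,uv,z):
    _,K,R,t=C; o=-R.T@t; d=R.T@np.linalg.inv(K)@np.array([uv[0],uv[1],1.]); return o+d*(z-o[2])/d[2]
def proj(C,p):
    _,K,R,t=C; q=K@(R@np.array(p,float)+t); return q[:2]/q[2]
def crop(C,x0,y0,x1,y1,s,name):
    im=cv2.resize(C[0][y0:y1,x0:x1],None,fx=s,fy=s,interpolation=cv2.INTER_CUBIC)
    im=np.clip(im.astype(float)*1.5,0,255).astype(np.uint8); cv2.imwrite("pics/"+name,im[:,:,::-1])
E
python3 - <<'E'
from h import *
T=cam("top");S=cam("side")
crop(T,180,155,280,255,6,"t_tray.png");crop(T,365,120,490,290,3.5,"t_base.png")
crop(S,290,135,390,210,7,"s_tray.png");crop(S,200,250,370,350,4.5,"s_base.png")
print(proj(T,(280,558,404)),proj(T,(280,558,200)))
for C in (T,S): print(-C[2].T@C[3])
E
```

```text
[-229.89564607  330.34439748] [-80.82046962 312.82986401]
[345.21557432 -30.99800909 958.08322884]
[ 675.72928931 -563.79055649  756.86374861]
```

View pics/t_tray.png

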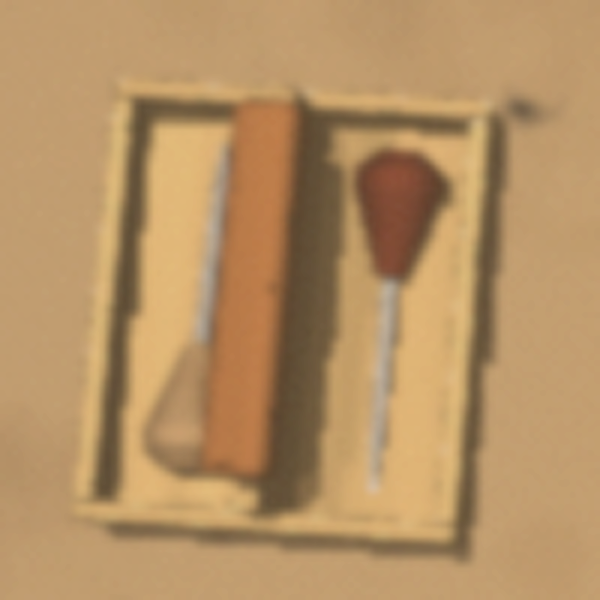

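View pics/t_base.png

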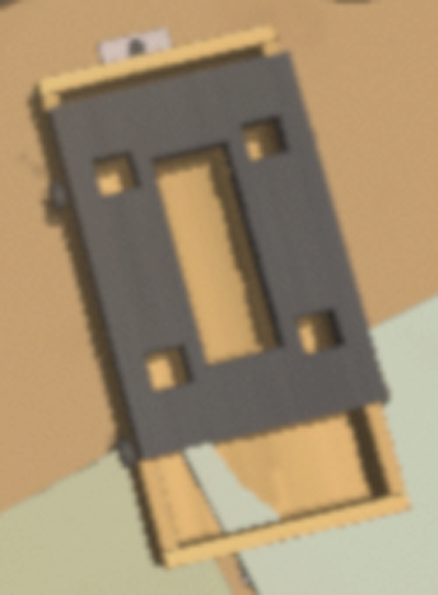

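View pics/s_tray.png

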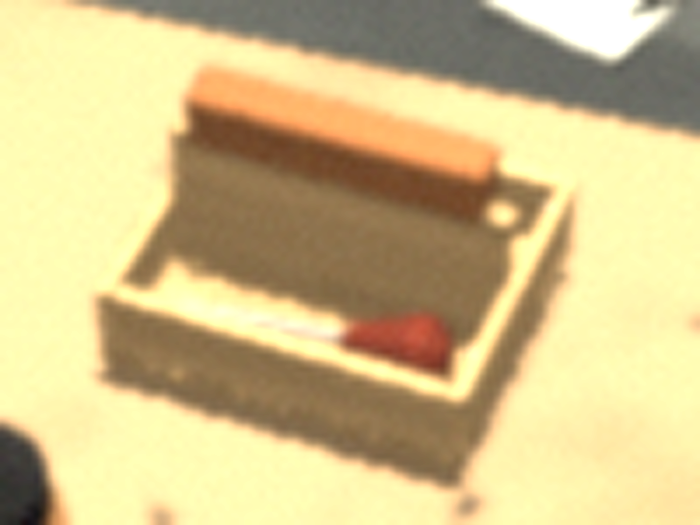

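View pics/s_base.png

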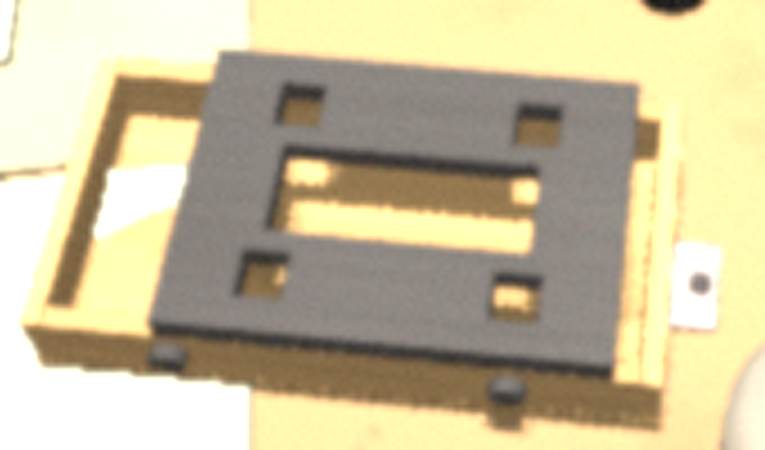

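```bash
cat > m.py <<'E'
from h import *
T=cam("top");S=cam("side")
def pts(l,x0,y0,s): return [(x0+(x+.5)/s-.5,y0+(y+.5)/s-.5) for x,y in l]
def rep(name,C,l,z):
    P=np.array([ray(C,p,z) for p in l])[:,:2]; c=P.mean(0)
    # edges
    d=P[0]+P[1]-P[2]-P[3]; print(name,"c",c.round(1),"yaw",np.degrees(np.arctan2(d[1],d[0])).round(2),"L",[np.linalg.norm(P[i]-P[(i+1)%4]).round(1) for i in range(4)])
    return P
# order: far-left, far-right, near-right, near-left
rep("bar T",T,pts([(235,100),(300,100),(268,473),(203,470)],180,155,6),100)
rep("rim T",T,pts([(120,80),(493,102),(457,541),(77,515)],180,155,6),46)
rep("plate T",T,pts([(50,108),(290,55),(388,400),(140,460)],365,120,3.5),60)
rep("plate S",S,pts([(637,84),(614,369),(152,325),(220,53)],200,250,4.5),60)
rep("bar S",S,pts([(210,68),(498,153),(490,182),(187,103)],290,135,7),100)
rep("window T",T,pts([(153,160),(228,143),(283,347),(206,365)],365,120,3.5),60)
H=[(93,159),(133,152),(137,187),(100,195)],[(242,125),(281,117),(288,153),(249,160)],[(296,317),(337,308),(343,345),(304,353)],[(146,352),(184,345),(191,383),(152,390)]
cs=[]
for h in H: cs.append(rep("hole",T,pts(h,365,120,3.5),60).mean(0))
cs=np.array(cs);print("holes centre",cs.mean(0)); d=cs[0]+cs[1]-cs[2]-cs[3]; print(np.degrees(np.arctan2(d[1],d[0])))
# masks
hsv=cv2.cvtColor(T[0],cv2.COLOR_RGB2HSV)
for n,m,box,z in (("bar",(hsv[:,:,0]<14)&(hsv[:,:,1]>130),(180,155,245,255),100),("plate",(hsv[:,:,1]<70)&(hsv[:,:,2]<110),(365,120,490,290),60)):
    k=np.zeros(m.shape,np.uint8);x0,y0,x1,y1=box;k[y0:y1,x0:x1]=m[y0:y1,x0:x1]
    cv2.imwrite(f"pics/m_{n}.png",cv2.resize(k[y0:y1,x0:x1]*255,None,fx=3,fy=3))
    c=max(cv2.findContours(k,cv2.RETR_EXTERNAL,cv2.CHAIN_APPROX_NONE)[0],key=cv2.contourArea).reshape(-1,2)
    P=np.array([ray(T,p,z)[:2] for p in c]).astype(np.float32); print(n,cv2.minAreaRect(P))
# loupe/jar
for n,uv,z in (("jar",(318,242),76),("loupe",(326,162),41)): print(n,ray(T,uv,z).round())
E
python3 m.py
```

```text
bar T c [455.  134.9] yaw -3.58 L [np.float64(18.8), np.float64(108.0), np.float64(18.5), np.float64(107.1)]
rim T c [454.8 134.4] yaw -3.93 L [np.float64(115.3), np.float64(134.6), np.float64(115.0), np.float64(133.8)]
plate T c [ 476.1 -227. ] yaw 12.85 L [np.float64(129.4), np.float64(185.5), np.float64(130.4), np.float64(187.3)]
plate S c [ 478.5 -230.8] yaw 13.53 L [np.float64(130.5), np.float64(185.1), np.float64(128.8), np.float64(185.4)]
bar S c [458.  129.9] yaw 89.99 L [np.float64(105.6), np.float64(14.3), np.float64(108.0), np.float64(19.3)]
window T c [ 476.2 -227.4] yaw 12.53 L [np.float64(40.3), np.float64(109.2), np.float64(40.7), np.float64(109.3)]
hole c [ 518.3 -176.3] yaw 6.97 L [np.float64(21.2), np.float64(18.6), np.float64(19.7), np.float64(19.3)]
hole c [ 536.1 -254.5] yaw 8.55 L [np.float64(20.9), np.float64(19.4), np.float64(20.7), np.float64(18.8)]
hole c [ 435.6 -278.3] yaw 8.16 L [np.float64(21.7), np.float64(19.2), np.float64(20.5), np.float64(18.8)]
hole c [ 417.3 -200.1] yaw 7.77 L [np.float64(19.8), np.float64(19.6), np.float64(20.3), np.float64(19.6)]
holes centre [ 476.8120439  -227.32168455]
13.297493395653165
bar ((454.2831115722656, 134.33946228027344), (19.05168914794922, 105.76344299316406), 85.53462982177734)
plate ((450.14886474609375, -225.7015380859375), (240.39134216308594, 146.1494598388672), 13.7013578414917)
jar [387. -31.  76.]
loupe [536. -47.  41.]
```

```bash
python3 -m pendant '[{"x":-0.2,"y":-0.2},{"x":-0.45,"y":-0.45},{"x":-0.7,"y":-0.7},{"x":-0.9,"y":-0.9},{"x":-1,"y":-1}]'; python3 -m pendant '[{"x":-0.2,"y":-0.15,"rz":-0.1},{"x":-0.45,"y":-0.35,"rz":-0.25},{"x":-0.7,"y":-0.6,"rz":-0.4},{"x":-0.9,"y":-0.8,"rz":-0.5},{"x":-1,"y":-0.9,"rz":-0.504},{"x":-1,"y":-0.9,"rz":-0.504}]'
cat >> h.py <<'E'
def delta(x,y,z,yawdeg):
    from scipy.spatial.transform import Rotation as Ro
    s=env.state(); r=Ro.from_euler("xyz",s["tcp_rot"]); g=Ro.from_euler("xyz",[np.pi,0,np.radians(yawdeg)])
    p=np.array(s["eef_pos"]); d=r.inv().apply(np.array([x,y,z])-p)/150; w=(r.inv()*g).as_rotvec(degrees=True)/45
    print("t",s["t"],"pos",p.round(1),"yaw",np.degrees(s["tcp_rot"][2]).round(2),"delta xyz",d.round(3),"rot",w.round(3),"F",np.array(s["ft_force"]).round(1),"open",round(s["opening"],3))
E
python3 -c "
from h import *
delta(456,133,350,176.1)"
```

```text
t 0.3 pos [280.1 558.7 404.5] yaw 153.37 delta xyz [-2.32  -2.011  0.364] rot [-0.    -0.    -0.505] F [-0.2  0.1 -0.7] open 1.003invalid input
invalid input
```

```bash
python3 -m pendant '[{"x":-0.2,"y":-0.2,"z":0,"rx":0,"ry":0,"rz":0,"jaw":1},{"x":-0.45,"y":-0.45,"z":0,"rx":0,"ry":0,"rz":0,"jaw":1},{"x":-0.7,"y":-0.7,"z":0,"rx":0,"ry":0,"rz":0,"jaw":1},{"x":-0.9,"y":-0.9,"z":0,"rx":0,"ry":0,"rz":0,"jaw":1},{"x":-1,"y":-1,"z":0,"rx":0,"ry":0,"rz":0,"jaw":1}]'
python3 -c "
from h import *
delta(456,133,350,176.1)"
```

```text
t: 0.92
eef_pos: [347.4, 355.6, 405.0]
tcp_rot: [3.141, 0.0, 2.675]
ft_force: [1.0, 1.1, -0.2]
opening: 1.002
t 0.925 pos [347.4 355.6 405. ] yaw 153.29 delta xyz [-1.314 -1.     0.366] rot [ 0.     0.    -0.507] F [ 1.   1.1 -0.2] open 1.002
```

```bash
python3 -m pendant '[{"x":-0.2,"y":-0.2,"z":0,"rx":0,"ry":0,"rz":-0.1,"jaw":1},{"x":-0.45,"y":-0.45,"z":0.1,"rx":0,"ry":0,"rz":-0.25,"jaw":1},{"x":-0.7,"y":-0.7,"z":0.2,"rx":0,"ry":0,"rz":-0.4,"jaw":1},{"x":-0.9,"y":-0.9,"z":0.3,"rx":0,"ry":0,"rz":-0.5,"jaw":1},{"x":-1,"y":-1,"z":0.36,"rx":0,"ry":0,"rz":-0.507,"jaw":1},{"x":-1,"y":-1,"z":0.36,"rx":0,"ry":0,"rz":-0.507,"jaw":1}]'
python3 -c "
from h import *
delta(456,133,350,176.1)"
```

```text
t: 1.68
eef_pos: [414.2, 155.1, 350.4]
tcp_rot: [-3.141, -0.001, 3.072]
ft_force: [-0.6, 0.3, 0.1]
opening: 1.002
t 1.675 pos [414.2 155.1 350.4] yaw 176.04 delta xyz [-0.288 -0.128  0.002] rot [-0.    -0.001 -0.001] F [-0.6  0.3  0.1] open 1.002
```

```bash
python3 -m pendant '[{"x":-0.15,"y":-0.06,"z":0.1,"rx":0,"ry":0,"rz":0,"jaw":1},{"x":-0.288,"y":-0.128,"z":0.2,"rx":0,"ry":0,"rz":0,"jaw":1},{"x":-0.288,"y":-0.128,"z":0.3,"rx":0,"ry":0,"rz":0,"jaw":1},{"x":-0.288,"y":-0.128,"z":0.3,"rx":0,"ry":0,"rz":0,"jaw":1}]'
python3 - <<'E'
from h import *
T=cam("top");S=cam("side"); crop(T,150,120,310,270,5,"t1.png");crop(S,260,80,420,220,5,"s1.png")
delta(456,133,259,176.1)
E
```

```text
t: 2.17
eef_pos: [455.5, 134.8, 305.4]
tcp_rot: [-3.141, -0.001, 3.075]
ft_force: [-0.6, 0.9, -0.3]
opening: 1.003
t 2.275 pos [455.5 134.7 306.3] yaw 176.23 delta xyz [-0.004 -0.011  0.315] rot [0.    0.001 0.003] F [-0.6 -0.6  0.4] open 0.996
```

View pics/t1.png

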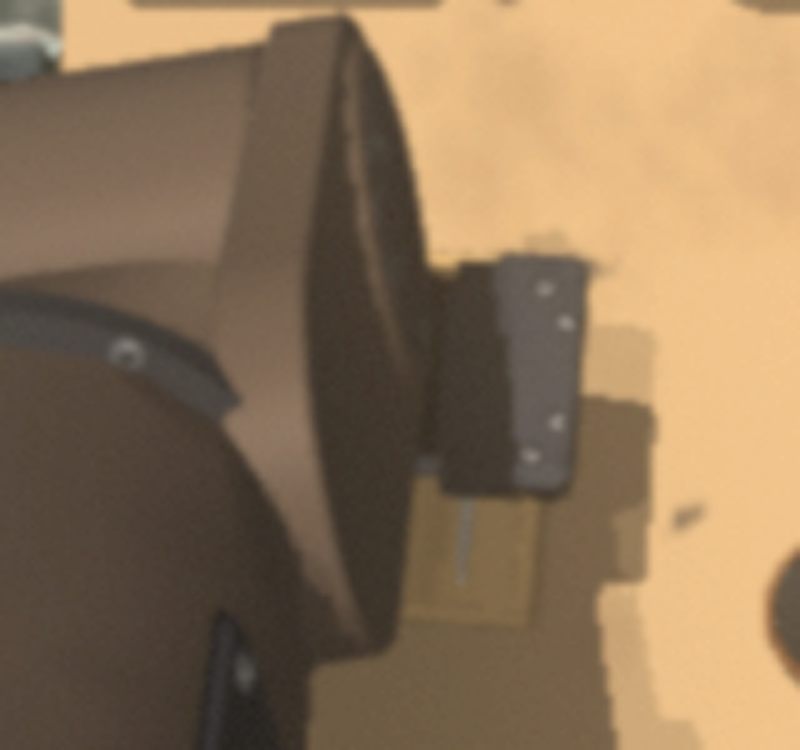

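View pics/s1.png

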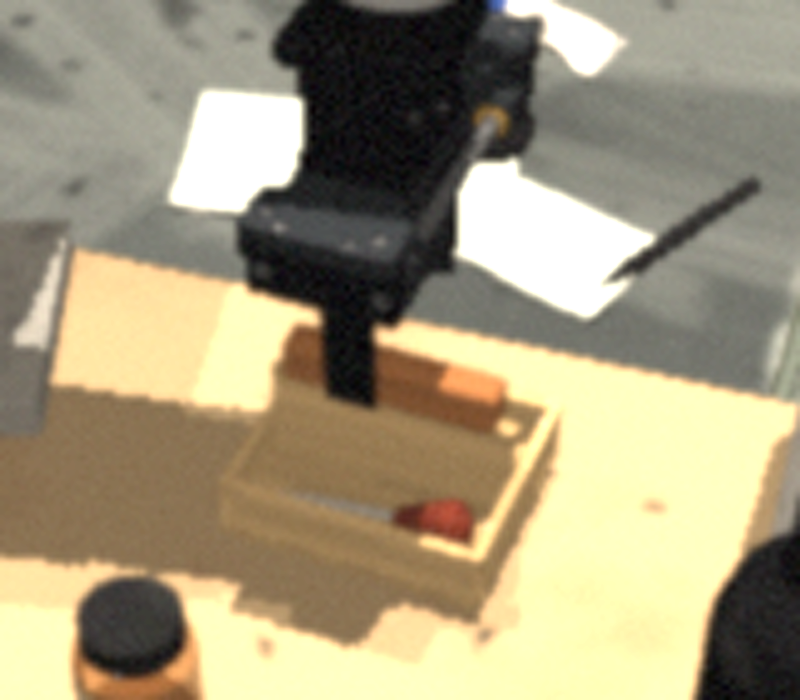

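```bash
python3 - <<'E'
from h import *
S=cam("side");T=cam("top")
a=np.radians(-3.8);ux=np.array([np.cos(a),np.sin(a),0]);uy=np.array([-np.sin(a),np.cos(a),0])
c=np.array([455.5,134.7,306.3-190])
for o in (-59.5,-47.5):
  for w in (-10,10): print(o,w,(proj(S,c+uy*o+ux*w)-[260,80])*5)
E
```

```text
-59.5 -10 [322.17071112 404.97888384]
-59.5 10 [363.3826325  416.59778682]
-47.5 -10 [332.56413808 388.03509253]
-47.5 10 [373.52291637 399.46794675]
```

```bash
python3 -m pendant '[{"x":0,"y":-0.005,"z":0.1,"rx":0,"ry":0,"rz":0,"jaw":1},{"x":0,"y":-0.01,"z":0.2,"rx":0,"ry":0,"rz":0,"jaw":1},{"x":0,"y":-0.01,"z":0.28,"rx":0,"ry":0,"rz":0,"jaw":1},{"x":0,"y":-0.01,"z":0.32,"rx":0,"ry":0,"rz":0,"jaw":1},{"x":0,"y":-0.01,"z":0.32,"rx":0,"ry":0,"rz":0,"jaw":1},{"x":0,"y":-0.01,"z":0.32,"rx":0,"ry":0,"rz":0,"jaw":0.6},{"x":0,"y":-0.01,"z":0.32,"rx":0,"ry":0,"rz":0,"jaw":0.45},{"x":0,"y":-0.01,"z":0.32,"rx":0,"ry":0,"rz":0,"jaw":0.35},{"x":0,"y":-0.01,"z":0.32,"rx":0,"ry":0,"rz":0,"jaw":0.3},{"x":0,"y":-0.01,"z":0.32,"rx":0,"ry":0,"rz":0,"jaw":0.26}]'
python3 -m pendant '[{"x":0,"y":0,"z":0,"rx":0,"ry":0,"rz":0,"jaw":0.22},{"x":0,"y":0,"z":0,"rx":0,"ry":0,"rz":0,"jaw":0.18},{"x":0,"y":0,"z":0,"rx":0,"ry":0,"rz":0,"jaw":0.1},{"x":0,"y":0,"z":0,"rx":0,"ry":0,"rz":0,"jaw":0},{"x":0,"y":0,"z":0,"rx":0,"ry":0,"rz":0,"jaw":0},{"x":0,"y":0,"z":0,"rx":0,"ry":0,"rz":0,"jaw":0}]'
```

```text
t: 3.62
eef_pos: [455.6, 132.5, 257.8]
tcp_rot: [3.141, 0.0, 3.075]
ft_force: [-0.6, 0.3, -0.0]
opening: 0.535
t: 4.38
eef_pos: [455.6, 132.6, 257.7]
tcp_rot: [3.142, -0.0, 3.075]
ft_force: [0.1, 1.6, -0.8]
opening: 0.209
```

```bash
python3 -m pendant '[{"x":0,"y":0,"z":-0.02,"rx":0,"ry":0,"rz":0,"jaw":0},{"x":0,"y":0,"z":-0.06,"rx":0,"ry":0,"rz":0,"jaw":0},{"x":0,"y":0,"z":-0.14,"rx":0,"ry":0,"rz":0,"jaw":0},{"x":0,"y":0,"z":-0.25,"rx":0,"ry":0,"rz":0,"jaw":0},{"x":0,"y":0,"z":-0.4,"rx":0,"ry":0,"rz":0,"jaw":0},{"x":0,"y":0,"z":-0.55,"rx":0,"ry":0,"rz":0,"jaw":0},{"x":0,"y":0,"z":-0.7,"rx":0,"ry":0,"rz":0,"jaw":0},{"x":0,"y":0,"z":-0.82,"rx":0,"ry":0,"rz":0,"jaw":0},{"x":0,"y":0,"z":-0.88,"rx":0,"ry":0,"rz":0,"jaw":0},{"x":0,"y":0,"z":-0.9,"rx":0,"ry":0,"rz":0,"jaw":0}]'
python3 - <<'E'
from h import *
S=cam("side");crop(S,240,40,440,220,4,"s2.png")
delta(476.5,-227.5,393,193.3)
E
```

```text
t: 5.62
eef_pos: [455.4, 132.5, 393.2]
tcp_rot: [3.141, 0.001, 3.075]
ft_force: [-0.4, 0.1, -3.8]
opening: 0.209
t 5.675 pos [455.4 132.5 393.1] yaw 176.18 delta xyz [-3.000e-01 -2.385e+00  1.000e-03] rot [ 0.    0.   -0.38] F [ 0.2  0.6 -3.5] open 0.21
```

View pics/s2.png

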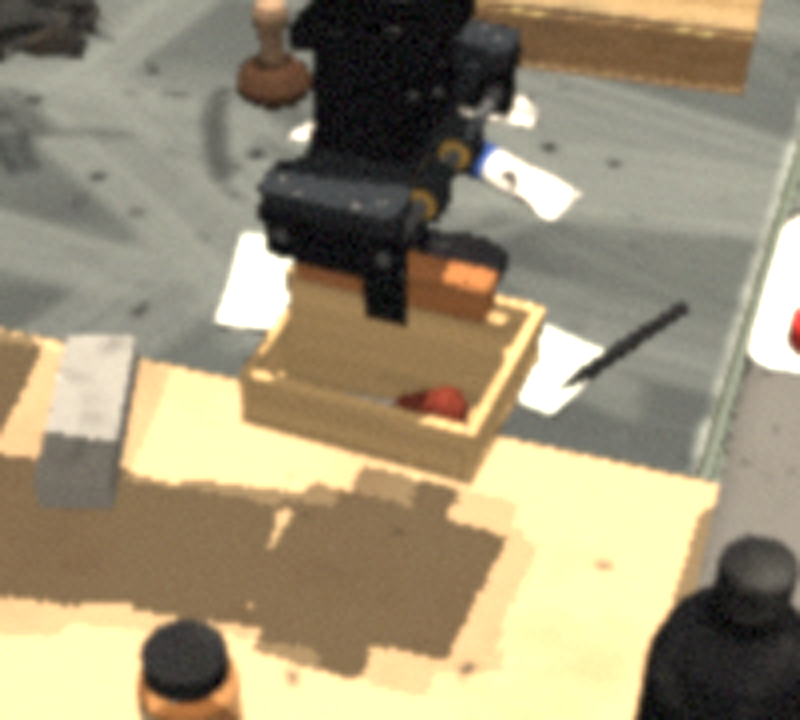

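```bash
python3 -m pendant '[{"x":0,"y":-0.02,"z":0,"rx":0,"ry":0,"rz":0,"jaw":0},{"x":-0.01,"y":-0.06,"z":0,"rx":0,"ry":0,"rz":0,"jaw":0},{"x":-0.02,"y":-0.13,"z":0,"rx":0,"ry":0,"rz":0,"jaw":0},{"x":-0.03,"y":-0.23,"z":0,"rx":0,"ry":0,"rz":0,"jaw":0},{"x":-0.05,"y":-0.35,"z":0,"rx":0,"ry":0,"rz":0,"jaw":0},{"x":-0.06,"y":-0.48,"z":0,"rx":0,"ry":0,"rz":0,"jaw":0},{"x":-0.08,"y":-0.61,"z":0,"rx":0,"ry":0,"rz":0,"jaw":0},{"x":-0.09,"y":-0.74,"z":0,"rx":0,"ry":0,"rz":0,"jaw":0},{"x":-0.11,"y":-0.87,"z":0,"rx":0,"ry":0,"rz":0,"jaw":0},{"x":-0.12,"y":-1,"z":0,"rx":0,"ry":0,"rz":0,"jaw":0}]'
python3 -m pendant '[{"x":-0.02,"y":-0.13,"z":0,"rx":0,"ry":0,"rz":-0.02,"jaw":0},{"x":-0.03,"y":-0.26,"z":0,"rx":0,"ry":0,"rz":-0.06,"jaw":0},{"x":-0.05,"y":-0.39,"z":0,"rx":0,"ry":0,"rz":-0.1,"jaw":0},{"x":-0.06,"y":-0.52,"z":0,"rx":0,"ry":0,"rz":-0.15,"jaw":0},{"x":-0.08,"y":-0.65,"z":0,"rx":0,"ry":0,"rz":-0.2,"jaw":0},{"x":-0.09,"y":-0.76,"z":0,"rx":0,"ry":0,"rz":-0.25,"jaw":0},{"x":-0.11,"y":-0.86,"z":0,"rx":0,"ry":0,"rz":-0.3,"jaw":0},{"x":-0.12,"y":-0.94,"z":0,"rx":0,"ry":0,"rz":-0.35,"jaw":0},{"x":-0.12,"y":-0.98,"z":0,"rx":0,"ry":0,"rz":-0.37,"jaw":0},{"x":-0.12,"y":-1,"z":0,"rx":0,"ry":0,"rz":-0.38,"jaw":0}]'
python3 -c "
from h import *
delta(476.5,-227.5,393,193.3)"
```

```text
t: 6.92
eef_pos: [463.4, -19.9, 392.7]
tcp_rot: [-3.142, 0.0, 3.074]
ft_force: [0.6, 0.7, -4.9]
opening: 0.209
t: 8.18
eef_pos: [471.2, -169.7, 392.6]
tcp_rot: [3.141, -0.0, -2.91]
ft_force: [-0.0, 0.0, -4.5]
opening: 0.21
t 8.175 pos [ 471.2 -169.7  392.6] yaw -166.76 delta xyz [ 0.054 -0.383 -0.003] rot [ 0.    -0.    -0.001] F [-0.   0.  -4.5] open 0.21
```

```bash
python3 -m pendant '[{"x":0.01,"y":-0.03,"z":0,"rx":0,"ry":0,"rz":0,"jaw":0},{"x":0.02,"y":-0.1,"z":0,"rx":0,"ry":0,"rz":0,"jaw":0},{"x":0.03,"y":-0.18,"z":0.02,"rx":0,"ry":0,"rz":0,"jaw":0},{"x":0.04,"y":-0.26,"z":0.06,"rx":0,"ry":0,"rz":0,"jaw":0},{"x":0.05,"y":-0.33,"z":0.12,"rx":0,"ry":0,"rz":0,"jaw":0},{"x":0.054,"y":-0.37,"z":0.2,"rx":0,"ry":0,"rz":0,"jaw":0},{"x":0.054,"y":-0.383,"z":0.28,"rx":0,"ry":0,"rz":0,"jaw":0},{"x":0.054,"y":-0.383,"z":0.34,"rx":0,"ry":0,"rz":0,"jaw":0},{"x":0.054,"y":-0.383,"z":0.38,"rx":0,"ry":0,"rz":0,"jaw":0},{"x":0.054,"y":-0.383,"z":0.38,"rx":0,"ry":0,"rz":0,"jaw":0}]'
python3 - <<'E'
from h import *
S=cam("side");T=cam("top");crop(S,190,190,390,350,4,"s3.png");crop(T,350,90,510,290,3,"t3.png")
delta(476.5,-227.5,336,193.3)
E
```

```text
t: 9.43
eef_pos: [476.9, -226.8, 335.4]
tcp_rot: [3.141, -0.0, -2.909]
ft_force: [0.1, -0.1, -4.5]
opening: 0.207
t 9.525 pos [ 476.9 -226.9  336. ] yaw -166.7 delta xyz [ 0.004 -0.004 -0.   ] rot [-0.  0. -0.] F [-0.2 -0.6 -4.8] open 0.21
```

View pics/s3.png

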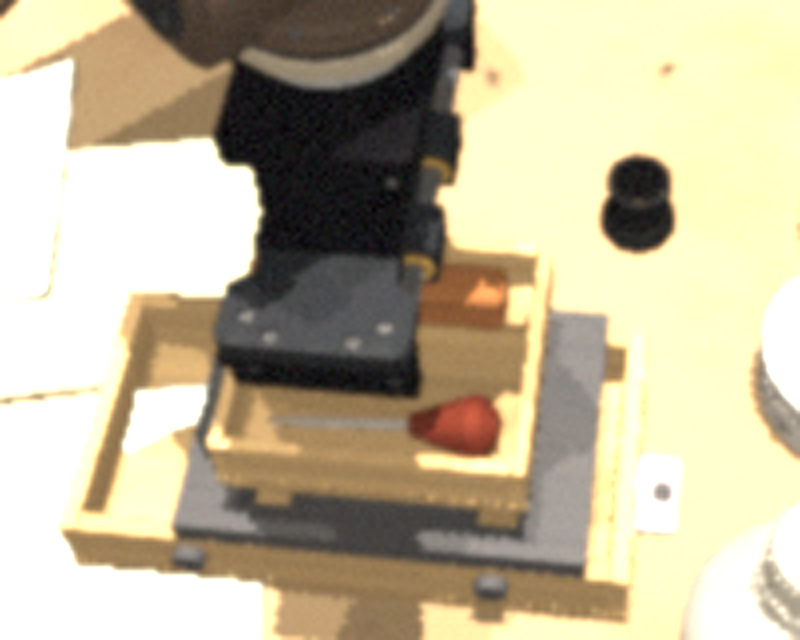

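View pics/t3.png

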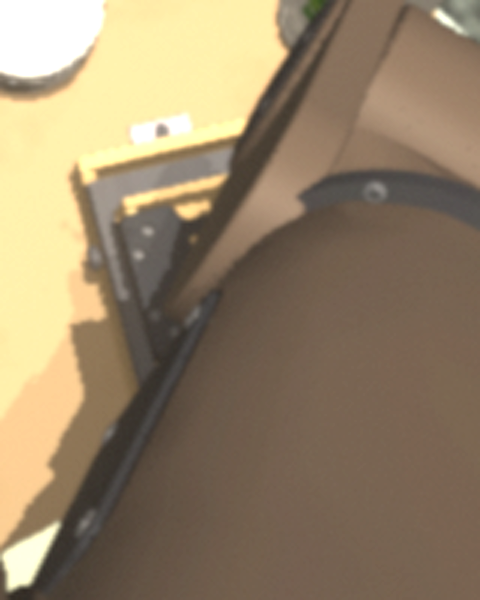

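```bash
python3 - <<'E'
from h import *
from math import *
S=cam("side");T=cam("top")
a=radians(13.3);ux=np.array([cos(a),sin(a)]);uy=np.array([-sin(a),cos(a)])
def q(n,C,uv,o,s,z,ex,ey,pc):
    P=ray(C,(o[0]+(uv[0]+.5)/s-.5,o[1]+(uv[1]+.5)/s-.5),z)[:2]-np.array(pc)
    print(n,"tray off x",round(P@ux-ex,1),"y",round(P@uy-ey,1))
ps=(478.5,-230.8);pt=(476.4,-227.2);z=46+78.3;zb=10+78.3;o=(190,190)
q("near-left rim",S,(205,448),o,4,z,-68,-58,ps)
q("near-right rim",S,(527,477),o,4,z,68,-58,ps)
q("far-right rim",S,(549,247),o,4,z,68,58,ps)
q("near-left bot",S,(214,484),o,4,zb,-68,-58,ps)
q("near-right bot",S,(523,511),o,4,zb,68,-58,ps)
q("lug L bottom",S,(275,502),o,4,78.3,-52,-48,ps)
q("lug R bottom",S,(497,524),o,4,78.3,52,-48,ps)
q("top rim FL",T,(118,196),(350,90),3,z,68,58,pt)
# plate corners again in same image
for n,uv,ex,ey in(("pl NR",(583,571),94,-65),("pl NL",(177,528),-94,-65),("pl FR",(606,313),94,65)): q(n,S,uv,o,4,60,ex,ey,ps)
for n,uv,ex,ey in(("pl T FL",(88,181),94,65),): q(n,T,uv,(350,90),3,60,ex,ey,pt)
E
```

```text
near-left rim tray off x -1.0 y 1.9
near-right rim tray off x -0.3 y 2.0
far-right rim tray off x -2.8 y 1.1
near-left bot tray off x -3.5 y 3.1
near-right bot tray off x -3.0 y 3.8
lug L bottom tray off x 6.6 y -8.0
lug R bottom tray off x 1.6 y -8.7
top rim FL tray off x 1.8 y 2.9
pl NR tray off x -1.8 y -1.4
pl NL tray off x 2.9 y 0.7
pl FR tray off x -2.1 y 1.5
pl T FL tray off x 0.9 y -1.1
```

```bash
python3 -m pendant '[{"x":-0.003,"y":-0.012,"z":0.02,"rx":0,"ry":0,"rz":0,"jaw":0},{"x":-0.003,"y":-0.012,"z":0.05,"rx":0,"ry":0,"rz":0,"jaw":0},{"x":-0.003,"y":-0.012,"z":0.08,"rx":0,"ry":0,"rz":0,"jaw":0},{"x":-0.003,"y":-0.012,"z":0.1,"rx":0,"ry":0,"rz":0,"jaw":0},{"x":-0.003,"y":-0.012,"z":0.1,"rx":0,"ry":0,"rz":0,"jaw":0}]'
python3 - <<'E'
from h import *
S=cam("side");crop(S,190,210,370,350,4.4,"s4.png")
delta(476.5,-227.5,336,193.3)
E
```

```text
t: 10.25
eef_pos: [477.7, -228.6, 320.4]
tcp_rot: [3.141, -0.0, -2.91]
ft_force: [0.1, 0.2, -3.2]
opening: 0.212
t 10.3 pos [ 477.7 -228.6  320.6] yaw -166.71 delta xyz [ 0.006  0.009 -0.103] rot [ 0. -0. -0.] F [ 0.1 -0.2 -4.2] open 0.211
```

View pics/s4.png

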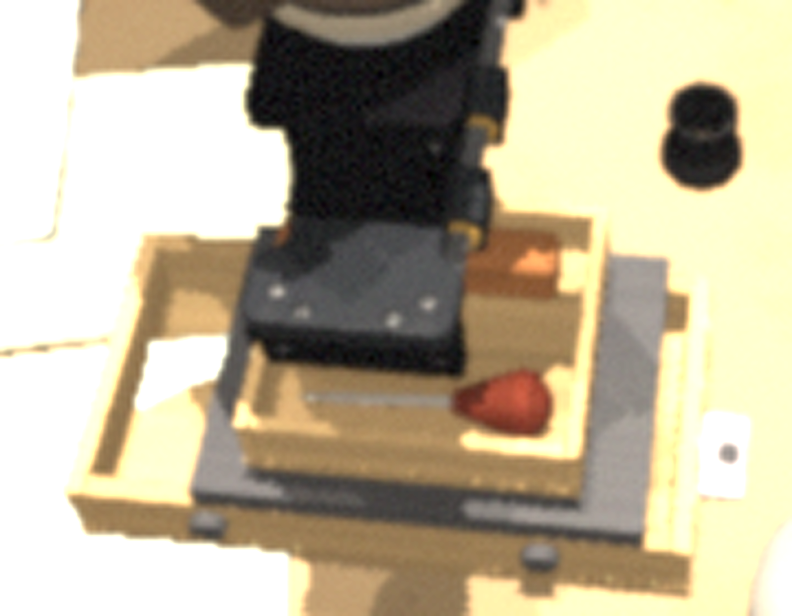

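```bash
for i in 1; do python3 -m pendant '[{"x":0,"y":0,"z":0.005,"rx":0,"ry":0,"rz":0,"jaw":0},{"x":0,"y":0,"z":0.01,"rx":0,"ry":0,"rz":0,"jaw":0},{"x":0,"y":0,"z":0.015,"rx":0,"ry":0,"rz":0,"jaw":0},{"x":0,"y":0,"z":0.015,"rx":0,"ry":0,"rz":0,"jaw":0}]'; done
python3 -m pendant '[{"x":0,"y":0,"z":0.004,"rx":0,"ry":0,"rz":0,"jaw":0},{"x":0,"y":0,"z":0.008,"rx":0,"ry":0,"rz":0,"jaw":0},{"x":0,"y":0,"z":0.008,"rx":0,"ry":0,"rz":0,"jaw":0}]'
```

```text
t: 10.8
eef_pos: [477.7, -228.6, 318.4]
tcp_rot: [3.142, 0.0, -2.91]
ft_force: [0.0, 0.0, -4.7]
opening: 0.206
t: 11.18
eef_pos: [477.7, -228.6, 317.2]
tcp_rot: [3.141, -0.0, -2.91]
ft_force: [0.5, 0.0, -3.7]
opening: 0.206
```

```bash
python3 -m pendant '[{"x":0,"y":0,"z":0.004,"rx":0,"ry":0,"rz":0,"jaw":0},{"x":0,"y":0,"z":0.007,"rx":0,"ry":0,"rz":0,"jaw":0},{"x":0,"y":0,"z":0.007,"rx":0,"ry":0,"rz":0,"jaw":0}]'
```

```text
t: 11.55
eef_pos: [477.7, -228.6, 316.1]
tcp_rot: [3.141, -0.0, -2.91]
ft_force: [-0.5, 0.6, -4.9]
opening: 0.205
```

```bash
python3 -m pendant '[{"x":0,"y":0,"z":0.004,"rx":0,"ry":0,"rz":0,"jaw":0},{"x":0,"y":0,"z":0.007,"rx":0,"ry":0,"rz":0,"jaw":0},{"x":0,"y":0,"z":0.007,"rx":0,"ry":0,"rz":0,"jaw":0}]'
python3 -c "
from cell import env
s=env.state();print(s['ft_force'],s['moment'])"
```

```text
t: 11.92
eef_pos: [477.7, -228.6, 315.1]
tcp_rot: [3.141, -0.0, -2.91]
ft_force: [0.4, 0.4, -3.9]
opening: 0.212
[ 0.44263989  0.42551016 -3.88566463] [ 0.09016252  0.01062356 -0.05537068]
```

Free below the plate's face already, so the lugs appear to be entering the holes. I'll keep going down in small steps.

```bash
python3 -m pendant '[{"x":0,"y":0,"z":0.004,"rx":0,"ry":0,"rz":0,"jaw":0},{"x":0,"y":0,"z":0.01,"rx":0,"ry":0,"rz":0,"jaw":0},{"x":0,"y":0,"z":0.01,"rx":0,"ry":0,"rz":0,"jaw":0}]'
python3 -c "
from cell import env
s=env.state();print(s['ft_force'],s['moment'])"
python3 -m pendant '[{"x":0,"y":0,"z":0.004,"rx":0,"ry":0,"rz":0,"jaw":0},{"x":0,"y":0,"z":0.01,"rx":0,"ry":0,"rz":0,"jaw":0},{"x":0,"y":0,"z":0.01,"rx":0,"ry":0,"rz":0,"jaw":0}]'
python3 -c "
from cell import env
s=env.state();print(s['ft_force'],s['moment'])"
```

```text
t: 12.3
eef_pos: [477.7, -228.6, 313.6]
tcp_rot: [3.141, -0.0, -2.91]
ft_force: [0.0, -0.2, -4.1]
opening: 0.204
[ 0.0407941  -0.16621826 -4.10766766] [ 0.07059098  0.0285307  -0.00458968]
t: 12.68
eef_pos: [477.7, -228.6, 312.1]
tcp_rot: [3.141, -0.0, -2.91]
ft_force: [0.3, -0.1, -4.6]
opening: 0.211
[ 0.26155006 -0.12842894 -4.59812834] [ 0.10523297 -0.00400077  0.0031779 ]
```

```bash
python3 -m pendant '[{"x":0,"y":0,"z":0.004,"rx":0,"ry":0,"rz":0,"jaw":0},{"x":0,"y":0,"z":0.012,"rx":0,"ry":0,"rz":0,"jaw":0},{"x":0,"y":0,"z":0.012,"rx":0,"ry":0,"rz":0,"jaw":0}]'
python3 -m pendant '[{"x":0,"y":0,"z":0.004,"rx":0,"ry":0,"rz":0,"jaw":0},{"x":0,"y":0,"z":0.01,"rx":0,"ry":0,"rz":0,"jaw":0},{"x":0,"y":0,"z":0.01,"rx":0,"ry":0,"rz":0,"jaw":0}]'
python3 -m pendant '[{"x":0,"y":0,"z":0.003,"rx":0,"ry":0,"rz":0,"jaw":0},{"x":0,"y":0,"z":0.006,"rx":0,"ry":0,"rz":0,"jaw":0},{"x":0,"y":0,"z":0.006,"rx":0,"ry":0,"rz":0,"jaw":0}]'
```

```text
t: 13.05
eef_pos: [477.7, -228.6, 310.2]
tcp_rot: [3.141, -0.0, -2.91]
ft_force: [0.0, 0.1, -4.5]
opening: 0.209
t: 13.42
eef_pos: [477.7, -228.6, 308.8]
tcp_rot: [3.141, -0.0, -2.91]
ft_force: [-0.2, -0.5, -4.0]
opening: 0.21
t: 13.8
eef_pos: [477.7, -228.6, 307.9]
tcp_rot: [3.142, 0.0, -2.91]
ft_force: [0.0, -0.4, -4.3]
opening: 0.206
```

```bash
python3 -m pendant '[{"x":0,"y":0,"z":0.003,"rx":0,"ry":0,"rz":0,"jaw":0},{"x":0,"y":0,"z":0.005,"rx":0,"ry":0,"rz":0,"jaw":0},{"x":0,"y":0,"z":0.005,"rx":0,"ry":0,"rz":0,"jaw":0}]'
python3 - <<'E'
from h import *
S=cam("side");crop(S,190,210,370,350,4.4,"s5.png")
delta(476.5,-227.5,306,193.3)
E
```

```text
t: 14.18
eef_pos: [477.6, -228.5, 307.6]
tcp_rot: [-3.142, 0.0, -2.91]
ft_force: [-2.5, 2.9, 4.8]
opening: 0.208
t 14.225 pos [ 477.6 -228.5  307.6] yaw -166.71 delta xyz [0.006 0.008 0.011] rot [-0.  0. -0.] F [-3.   3.8  5.7] open 0.213
```

View pics/s5.png

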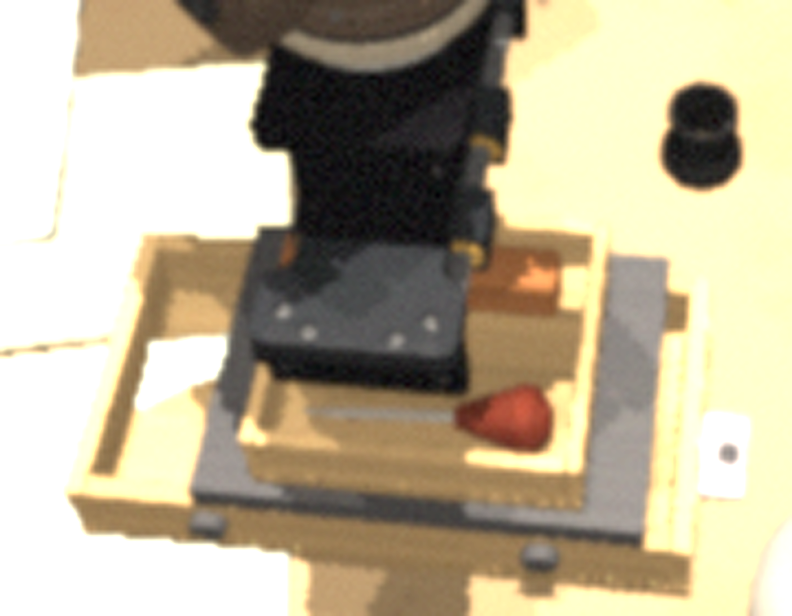

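The tray's underside now meets the plate at the expected seated height, 10 mm below plate-top contact, with about 10 N of push. The picture shows it flush and level, so I'll let go.

```bash
python3 -m pendant '[{"x":0,"y":0,"z":-0.002,"rx":0,"ry":0,"rz":0,"jaw":0.25},{"x":0,"y":0,"z":-0.002,"rx":0,"ry":0,"rz":0,"jaw":0.4},{"x":0,"y":0,"z":-0.002,"rx":0,"ry":0,"rz":0,"jaw":0.7},{"x":0,"y":0,"z":-0.002,"rx":0,"ry":0,"rz":0,"jaw":0.9},{"x":0,"y":0,"z":-0.002,"rx":0,"ry":0,"rz":0,"jaw":0.9},{"x":0,"y":0,"z":-0.002,"rx":0,"ry":0,"rz":0,"jaw":0.9},{"x":0,"y":0,"z":-0.002,"rx":0,"ry":0,"rz":0,"jaw":0.9},{"x":0,"y":0,"z":-0.002,"rx":0,"ry":0,"rz":0,"jaw":0.9}]'
python3 -m pendant '[{"x":0,"y":0,"z":-0.05,"rx":0,"ry":0,"rz":0,"jaw":0.9},{"x":0,"y":0,"z":-0.15,"rx":0,"ry":0,"rz":0,"jaw":0.9},{"x":0,"y":0,"z":-0.3,"rx":0,"ry":0,"rz":0,"jaw":0.9},{"x":0,"y":0,"z":-0.5,"rx":0,"ry":0,"rz":0,"jaw":0.9},{"x":0,"y":0,"z":-0.7,"rx":0,"ry":0,"rz":0,"jaw":0.9},{"x":0,"y":0,"z":-0.9,"rx":0,"ry":0,"rz":0,"jaw":0.9},{"x":0,"y":0,"z":-0.9,"rx":0,"ry":0,"rz":0,"jaw":0.9},{"x":0,"y":0,"z":-0.9,"rx":0,"ry":0,"rz":0,"jaw":0.9}]'
python3 -m pendant '[{"x":0.3,"y":0.3,"z":-0.1,"rx":0,"ry":0,"rz":0,"jaw":0.9},{"x":0.5,"y":0.6,"z":-0.3,"rx":0,"ry":0,"rz":0,"jaw":0.9},{"x":0.5,"y":0.9,"z":-0.3,"rx":0,"ry":0,"rz":0,"jaw":0.9},{"x":0.5,"y":1,"z":-0.3,"rx":0,"ry":0,"rz":0,"jaw":0.9},{"x":0.5,"y":1,"z":-0.3,"rx":0,"ry":0,"rz":0,"jaw":0.9},{"x":0.5,"y":1,"z":-0.3,"rx":0,"ry":0,"rz":0,"jaw":0.9}]'
python3 - <<'E'
from h import *
S=cam("side");T=cam("top");crop(S,190,190,390,350,4,"s6.png");crop(T,300,90,510,290,3,"t6.png")
E
```

```text
t: 15.22
eef_pos: [477.7, -228.6, 307.5]
tcp_rot: [3.142, 0.0, -2.91]
ft_force: [-0.4, 0.9, -0.1]
opening: 0.883
t: 16.23
eef_pos: [477.4, -228.5, 442.4]
tcp_rot: [3.141, -0.0, -2.91]
ft_force: [1.0, -0.1, 0.2]
opening: 0.903
t: 16.98
eef_pos: [370.9, -100.7, 487.1]
tcp_rot: [3.141, -0.001, -2.91]
ft_force: [0.3, 0.5, -0.2]
opening: 0.902
```

View pics/s6.png

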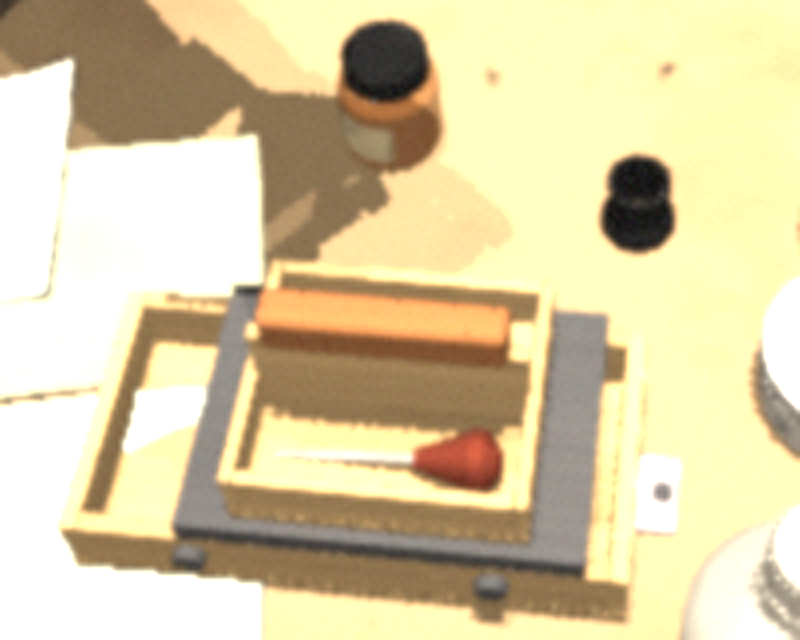

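View pics/t6.png

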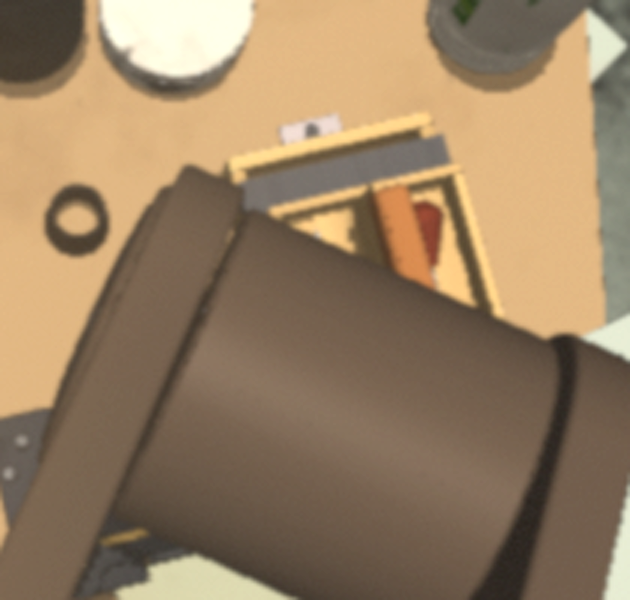

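```bash
python3 -c "
from cell import env
s=env.state();print(s['t'],abs(s['qvel']).max());print(env.job_done())"
```

```text
17.075 0.0047734009384973975
the job is handed in; nothing more can be done
None
```

I stacked the tool tray on the base tray with its lugs in the sockets, let go and handed the job in at about 17 s. No verdict is reported.

- **Pick and carry:** I gripped the handle bar, lifted the tray level, carried it over the jar and loupe, and turned it about 17° to line up with the plate.
- **Placing:** I lowered it in steps of about 1–2 mm. The lugs went in without touching. Contact came at a flange height of 307.6 mm, against 307.7 mm expected for a seated tray, with about 10 N of push.
- **Last checks:** After release, the side picture shows the tray flush and level, with the red-brown graver in place. The jar and loupe are still standing, by eye where they were. The wrist force is near zero, and the arm is clear and at rest.
- **Not confirmed:** The light-wood graver was hidden behind the handle and the arm after the release. I saw no sign of it leaving the tray.
- **Disagreement:** The two cameras differed by 3–6 mm in absolute position. I used positions relative to the plate, moved the tray about 2 mm sideways over the plate, and relied on touch.

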